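# Stage four sample vials on the rail by height

### The arm

A 6-joint arm with a two-finger parallel gripper is mounted at the origin on the work surface. World frame = base frame: x ahead of the robot, y to its left, z up, the work surface at z = 0. Lengths are in m, angles in rad, forces in N, time in s.
With the tool pointing down it reaches from about 0.275 to 0.975 m from the base axis. Payload 8.4 kg.
Tool frame: the origin (TCP) lies at the very end of the fingers, on their centre line; the grasp point (between the pads) lies 19 mm behind it (env.grasp_offset is the z of the grasp point in the tool frame, in m); z points along the fingers, y is the direction in which the jaws open and shut (so a half turn about z gives the same grasp; the last joint's range is limited). The gripper opens to 92 mm and grips with 3 to 60 N. Pads are 20 mm wide; open, the fingers measure 128 mm over their backs; the gripper's body (75 mm by 189 mm) begins 69 mm behind the grasp point.
Start: joints at [1.108, 0.353, 1.633, -0, 1.155, -0.002], TCP at [0.278, 0.56, 0.215] pointing down, gripper open.
Joint ranges: [-2.63, 2.63], [-0.92, 2.1], [0.06, 2.66], [-1.3, 4.44], [0, 2.69], [-3.02, 3.02]. Speed limits (rad/s): [2.22, 2.22, 2.79, 3.14, 3.14, 3.14].

### API

Orientations are given as a 3x3 rotation matrix whose columns are the frame's x, y, z axes.
In Python, from bench import env gives the robot as it stands.
- The arm moves only by the shell command python3 -m inch 'ROWS' [OPENING] [FORCE]. ROWS is JSON, a list of rows, each a list of 4 numbers: the shift along the tool's x, y, z in units of 30 mm (1.0 is 30 mm), then the turn about the tool's z in units of 6 degrees (1.0 is 6 degrees). In form: [[tx, ty, tz, twist], ...]. A call has 1 to 5 rows; each row shifts and turns the pose as measured when the row begins, along the tool's axes as they then stand; what a row does not reach is not made up. A row lasts 1/12 s, in which the tool goes at most 41.7 mm and 7.16 degrees, less where a joint would pass 70% of its speed; a pose out of reach is approached as far as the arm can. A call is refused whole if a number of a shift passes 1 or a number of a turn 1, either way. A call with a gripper value outside its range is refused whole. OPENING is the opening in per cent of the stroke, from 0 (shut) to 100 (fully open), set as the call begins (- or left out, the last holds). The fingers move at their own pace and stop on an object; FORCE is the grip in N (left out, the last holds). Time passes only in rows, so rows that do not move let the fingers close. It gives the time, the measured TCP pose, the force and the opening at its end, in the units of the state.
- env.get_obs(): the state, without advancing time (a new reading comes with each control period).
- env.capture(name): name is "side" or "top" or "wrist"; returns (picture, depth): 400x640x3 uint8, red, green, blue; 400x640 float32, m along the optical axis (not along the pixel's ray), 0 where there is no reading.
- env.get_calibration(name): a dict with "camera_matrix" (3x3 intrinsics, pixels), "pose" (4x4, takes a point from camera to world coordinates). Camera axes: x right, y up, looking along -z (the intrinsics and any distortion apply to the point x, -y, -z); pixel columns grow to the right and rows downward; lengths in m; the calibration is good to about 2 mm. A picture is of the moment at which its call begins: read the wrist's pose just before it. get_calibration takes no time and is no camera call; for the wrist camera it gives the pose at the moment of the call.
- env.close_job(): hands the job in, once; it reports no verdict.
Trained networks look in the newest picture that a camera, given by its name, has taken for a name from the list of things; names that differ only in an ending like _2 or _b are one class to them, and where a whole thing is asked for, a point or a joint stands for the part that bears it (a point fixed in the world has none). Each returns a list of dicts, best first, with "score" (0 to 1); they miss things now and then, are a little off and sometimes report something else, mostly with a low value. They report only what shows in the picture. A call takes as long as a camera call. They do not tell look-alikes from the thing itself.
- env.search_frame(name, camera): "xyz" ([x, y, z] in m, in the coordinates of the camera as it stood for that picture, good to about 4 mm: the middle of the surface that is visible of it).
- env.outline_of(name, camera): "mask" (400x640 bool, what is visible of it).
- env.pinpoint(name, camera): "xyz" ([x, y, z] in m, in the coordinates of the camera as it stood for that picture, good to about 4 mm: a listed point, or the origin of a listed thing).
The state is a dict: "t": time; "joint_pos": joint angles; "joint_vel": joint speeds; "tau": joint torques, N m; "position": TCP position; "orientation": TCP orientation; "force": force on the tool from outside, world axes, zero at the start; "moment": the same for the moment, N m; "opening": finger opening in m.
Only numpy, scipy, OpenCV 4.12 (cv2) and the standard library are available. Lean on these libraries where they do the work, as an engineer would, in place of code of your own. Each camera call takes 0.05 s, during which the arm holds its last target.

### The job

Line up the four amber sample vials on the rail for the instrument, one standing upright in the middle of each rubber pad, in order of height: the shortest on the pad next to the upright post, the tallest on the pad farthest from it. Never let a vial tip over, and leave the glass beaker standing where it is.

Things in the scene. Friction and masses are not known exactly. Their poses are not given: they have to be found in the camera images.
- vial_smallest_mid (a point): The shortest of the four sealed vials: upright round amber glass vial with a flat white screw cap, 46 mm tall overall, 22 mm glass diameter (the cap, the top 14 mm, is 2 mm narrower), about 22 g. The point is its centre, half-way up (23 mm above its foot); z points up along the vial.
- vial_second_mid (a point): The second shortest of the four sealed vials: upright round amber glass vial with a flat white screw cap, 58 mm tall overall, 25 mm glass diameter (the cap, the top 14 mm, is 2 mm narrower), about 34 g. The point is its centre, half-way up (29 mm above its foot); z points up along the vial.
- vial_third_mid (a point): The third shortest of the four sealed vials: upright round amber glass vial with a flat white screw cap, 70 mm tall overall, 28 mm glass diameter (the cap, the top 14 mm, is 2 mm narrower), about 52 g. The point is its centre, half-way up (35 mm above its foot); z points up along the vial.
- vial_largest_mid (a point): The tallest of the four sealed vials: upright round amber glass vial with a flat white screw cap, 84 mm tall overall, 32 mm glass diameter (the cap, the top 14 mm, is 2 mm narrower), about 80 g. The point is its centre, half-way up (42 mm above its foot); z points up along the vial.
- pad_a: One of the four black rubber pads on the rail: flat disc 46 mm across, 2 mm thick. Origin at the centre of its underside, so a vial's foot stands 2 mm above it. The pads are spaced 75 mm apart in one straight line along the middle of a fixed aluminium rail 400 x 70 x 12 mm lying on the bench (pad tops 14 mm above the bench); their letters say nothing about their order in the row.
- pad_b: One of the four black rubber pads on the rail: flat disc 46 mm across, 2 mm thick. Origin at the centre of its underside, so a vial's foot stands 2 mm above it. The pads are spaced 75 mm apart in one straight line along the middle of a fixed aluminium rail 400 x 70 x 12 mm lying on the bench (pad tops 14 mm above the bench); their letters say nothing about their order in the row.
- pad_c: One of the four black rubber pads on the rail: flat disc 46 mm across, 2 mm thick. Origin at the centre of its underside, so a vial's foot stands 2 mm above it. The pads are spaced 75 mm apart in one straight line along the middle of a fixed aluminium rail 400 x 70 x 12 mm lying on the bench (pad tops 14 mm above the bench); their letters say nothing about their order in the row.
- pad_d: One of the four black rubber pads on the rail: flat disc 46 mm across, 2 mm thick. Origin at the centre of its underside, so a vial's foot stands 2 mm above it. The pads are spaced 75 mm apart in one straight line along the middle of a fixed aluminium rail 400 x 70 x 12 mm lying on the bench (pad tops 14 mm above the bench); their letters say nothing about their order in the row.
- post: The upright steel post with a black ball head (24 mm ball, top 64 mm above the rail) that marks the starting end of the rail; it stands in line with the pads, 60 mm from the centre of the nearest one, at either end of the row (the opposite end has only a small flat aluminium plug). Fixed; origin at the centre of its foot.
- beaker_mid (a point): Open clear glass beaker, 52 mm wide at the rim, 60 mm tall, loose, standing among the vials; not to be moved. The point is its centre, half-way up.
Not all that is in view belongs to the job. Leave any blue look-alike of the part that bears vial_smallest_mid alone.

How it is judged:
At the end, for the whole second after the job is handed in: Every vial stands released, at rest and upright (within 0.1 rad) on its own pad, its centre within 12 mm of the pad's centre and its foot on the pad (height within 5 mm); counted from the post the vials go from shortest to tallest; the beaker is within 30 mm of where it stood ((horizontal distance between vial_smallest_mid and pad_a below 0.012 m or horizontal distance between vial_smallest_mid and pad_b below 0.012 m or horizontal distance between vial_smallest_mid and pad_c below 0.012 m or horizontal distance between vial_smallest_mid and pad_d below 0.012 m) and horizontal distance between vial_smallest_mid and post between 0.035 and 0.085 m and height (world z) of vial_smallest_mid between 0.032 and 0.042 m and angle between each of vial_smallest_mid, vial_second_mid, vial_third_mid, vial_largest_mid's own z axis and vertical below 0.1 rad and linear speed of each of vial_smallest, vial_second, vial_third, vial_largest below 0.02 m/s and (horizontal distance between vial_second_mid and pad_a below 0.012 m or horizontal distance between vial_second_mid and pad_b below 0.012 m or horizontal distance between vial_second_mid and pad_c below 0.012 m or horizontal distance between vial_second_mid and pad_d below 0.012 m) and horizontal distance between vial_second_mid and post between 0.11 and 0.16 m and height (world z) of vial_second_mid between 0.038 and 0.048 m and (horizontal distance between vial_third_mid and pad_a below 0.012 m or horizontal distance between vial_third_mid and pad_b below 0.012 m or horizontal distance between vial_third_mid and pad_c below 0.012 m or horizontal distance between vial_third_mid and pad_d below 0.012 m) and horizontal distance between vial_third_mid and post between 0.185 and 0.235 m and height (world z) of vial_third_mid between 0.044 and 0.054 m and (horizontal distance between vial_largest_mid and pad_a below 0.012 m or horizontal distance between vial_largest_mid and pad_b below 0.012 m or horizontal distance between vial_largest_mid and pad_c below 0.012 m or horizontal distance between vial_largest_mid and pad_d below 0.012 m) and horizontal distance between vial_largest_mid and post between 0.26 and 0.31 m and height (world z) of vial_largest_mid between 0.051 and 0.061 m and distance of beaker_mid from where it was at the start of the episode below 0.03 m); the robot touches nothing.
It fails at once if a vial is tipped over (more than 0.6 rad from upright) (angle between any of vial_smallest_mid, vial_second_mid, vial_third_mid, vial_largest_mid's own z axis and vertical above 0.6 rad).
It fails at once if the beaker is pushed away (more than 30 mm) or tipped (more than 0.5 rad) (distance of beaker_mid from where it was at the start of the episode above 0.03 m or angle between beaker_mid's own z axis and vertical above 0.5 rad).
It also fails if it takes over 120 s, if anything falls off the work surface, if the arm or the gripper's body presses on something with over 40 N, if the wrist force passes 120 N, or if a joint passes its speed limit or range.

## Working session

There is one attempt and no reset: what is moved stays moved. The work goes in short steps, Python scripts to look and compute and a shell command to move; the robot and the scene stay as the last step left them, time stands still between calls to the robot, and variables do not carry over. Pictures are saved under pics/ and viewed, and the job is handed in when it is done.

```bash
ls; mkdir -p pics
python3 - <<'E'
from bench import env
import cv2
for n in ("top","side"):
    p,d=env.capture(n); cv2.imwrite(f"pics/{n}0.png",p[:,:,::-1])
    c=env.get_calibration(n); print(n,c["camera_matrix"].round(1).tolist(),c["pose"].round(3).tolist())
o=env.get_obs(); print(o["t"],o["position"],o["orientation"].round(3).tolist() if hasattr(o["orientation"],'round') else o["orientation"],o["opening"],env.grasp_offset)
E
```

```text
pics
top [[455.7, 0.0, 321.0], [0.0, 455.7, 195.4], [0.0, 0.0, 1.0]] [[0.015, 0.975, -0.222, 0.379], [-1.0, 0.014, -0.005, 0.019], [-0.002, 0.223, 0.975, 0.999], [0.0, 0.0, 0.0, 1.0]]
side [[423.4, 0.0, 324.4], [0.0, 423.4, 198.1], [0.0, 0.0, 1.0]] [[-0.878, 0.377, -0.296, 0.314], [-0.479, -0.699, 0.531, 0.477], [-0.007, 0.607, 0.794, 0.726], [0.0, 0.0, 0.0, 1.0]]
0.1 [0.27769855 0.55940913 0.21392652] [[-0.896, 0.445, -0.001], [0.445, 0.896, -0.001], [0.0, -0.001, -1.0]] 0.0918846156199438 -0.0187
```

View pics/top0.png

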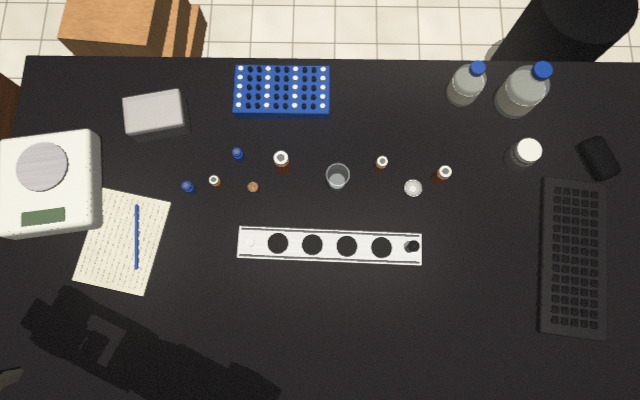

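View pics/side0.png

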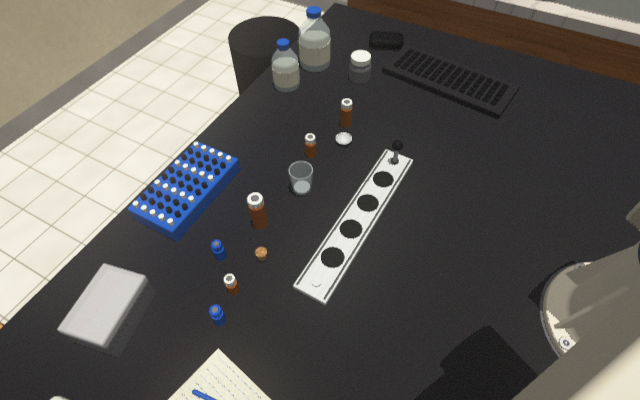

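Top view: the amber vials have caps at (281,158), (214,180), (382,161) and (445,172). The beaker is at (338,176). The blue-capped look-alikes at (237,153) and (187,187) are to be left alone. The pads are at (278,243), (312,244), (347,246) and (381,247), with the post at (412,246). Next I measure all of these.

```bash
cat > h.py <<'E'
from bench import env
import numpy as np, cv2
def world(cam,pts):
    T=env.get_calibration(cam)["pose"]; return np.asarray(pts)@T[:3,:3].T+T[:3,3]
def proj(cam,P):
    c=env.get_calibration(cam);T=c["pose"];q=(np.asarray(P)-T[:3,3])@T[:3,:3]
    q=q*[1,-1,-1]; u=c["camera_matrix"]@q; return u[:2]/u[2]
E
python3 - <<'E'
from h import *
names=["vial_smallest_mid","vial_second_mid","vial_third_mid","vial_largest_mid","pad_a","post","beaker_mid"]
for cam in ("top","side"):
    p,d=env.capture(cam)
    for n in names:
        for r in env.pinpoint(n,cam):
            w=world(cam,r["xyz"]); print(cam,n,round(r["score"],2),w.round(3),proj(cam,w).round(0))
    if cam=="top":
        cv2.imwrite("pics/crop0.png",cv2.resize(p[130:270,170:470],None,fx=2.6,fy=2.6,interpolation=cv2.INTER_CUBIC)[:,:,::-1])
E
```

```text
top vial_smallest_mid 0.74 [ 0.676 -0.105  0.028] [380. 163.]
top vial_smallest_mid 0.51 [0.621 0.318 0.019] [189. 185.]
top vial_smallest_mid 0.44 [0.693 0.215 0.02 ] [237. 155.]
top vial_smallest_mid 0.42 [0.629 0.257 0.023] [217. 182.]
top vial_second_mid 0.7 [ 0.675 -0.108  0.029] [381. 163.]
top vial_third_mid 0.61 [ 0.647 -0.24   0.031] [442. 176.]
top vial_third_mid 0.47 [ 0.494 -0.035  0.01 ] [348. 245.]
top vial_largest_mid 0.87 [0.669 0.107 0.04 ] [284. 163.]
top pad_a 0.75 [ 0.494 -0.03   0.011] [345. 245.]
top pad_a 0.73 [0.495 0.042 0.015] [312. 244.]
top pad_a 0.7 [0.494 0.114 0.009] [279. 244.]
top post 0.62 [ 0.488 -0.168  0.01 ] [409. 249.]
top beaker_mid 0.59 [ 0.642 -0.01   0.03 ] [337. 177.]
side vial_smallest_mid 0.78 [0.691 0.215 0.024] [220. 251.]
side vial_smallest_mid 0.77 [0.627 0.261 0.023] [232. 285.]
side vial_smallest_mid 0.63 [0.621 0.32  0.025] [215. 314.]
side vial_second_mid 0.79 [ 0.675 -0.104  0.028] [310. 146.]
side vial_third_mid 0.56 [ 0.645 -0.238  0.039] [348. 112.]
side vial_largest_mid 0.86 [0.672 0.111 0.04 ] [257. 211.]
side pad_a 0.89 [0.5   0.117 0.012] [332. 256.]
side pad_a 0.69 [ 0.498 -0.034  0.016] [367. 200.]
side pad_a 0.68 [ 0.491 -0.106  0.013] [383. 179.]
side pad_a 0.63 [0.498 0.045 0.017] [350. 228.]
side post 0.65 [ 0.492 -0.165  0.013] [393. 162.]
side beaker_mid 0.79 [ 0.645 -0.005  0.033] [299. 179.]
```

View pics/crop0.png

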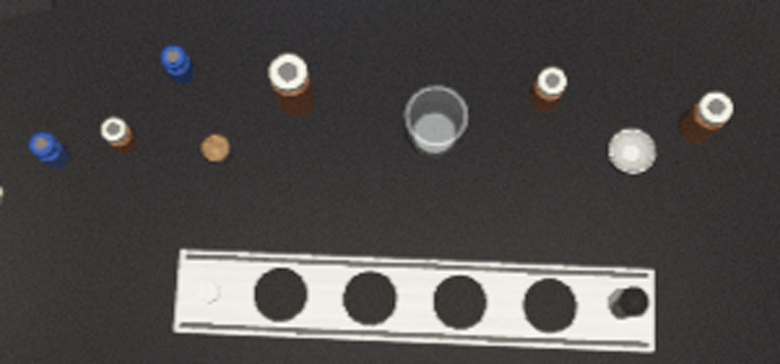

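Smallest-vial candidates in the top view are (214,181), (237,155) and (189,185). The last two are blue. (214,181) is amber with a white cap, so that's the one, and the enlarged crop confirms it. Now I'll refine with cap depth and the pad blobs.

Run:
```python
from h import *
def cloud(cam,d):
    c=env.get_calibration(cam);K=c["camera_matrix"]
    v,u=np.mgrid[:400,:640]
    P=np.stack([(u-K[0,2])/K[0,0]*d,-(v-K[1,2])/K[1,1]*d,-d],-1)
    return P@c["pose"][:3,:3].T+c["pose"][:3,3]
for cam in ("top","side"):
    p,d=env.capture(cam); W=cloud(cam,d)
    for n,(x,y),h in (("S",(.628,.259),.046),("2",(.675,-.106),.058),("3",(.646,-.239),.07),("L",(.67,.109),.084)):
        m=(np.hypot(W[...,0]-x,W[...,1]-y)<.035)&(W[...,2]>.012)&(d>0)
        z=np.percentile(W[m][:,2],95)
        t=m&(W[...,2]>h-.008)
        print(cam,n,m.sum(),z.round(3),W[t].mean(0).round(4),t.sum(), "range mid",((W[t].max(0)+W[t].min(0))/2).round(4))
    # pads
    g=cv2.cvtColor(p,cv2.COLOR_RGB2GRAY)
    c=env.get_calibration(cam);K=c["camera_matrix"];T=c["pose"]
    v,u=np.mgrid[:400,:640]
    r=np.stack([(u-K[0,2])/K[0,0],-(v-K[1,2])/K[1,1],-np.ones_like(u,float)],-1)@T[:3,:3].T
    Q=T[:3,3]+r*((.014-T[2,3])/r[...,2])[...,None]
    for y in (.114,.042,-.033,-.108):
        m=(np.hypot(Q[...,0]-.495,Q[...,1]-y)<.031)&(g<110)
        print(cam,"pad",Q[m].mean(0).round(4),m.sum())
```

```text
top S 112 0.047 [0.6279 0.2575 0.0444] 70 range mid [0.6282 0.2576 0.0435]
top 2 154 0.06 [ 0.6716 -0.1064  0.0565] 93 range mid [ 0.6724 -0.1063  0.0569]
top 3 233 0.071 [ 0.647  -0.2374  0.0682] 127 range mid [ 0.6471 -0.2384  0.0677]
top L 295 0.085 [0.6681 0.1099 0.0825] 166 range mid [0.6692 0.1101 0.0818]
top pad [0.497  0.1178 0.014 ] 317
top pad [0.495  0.0433 0.014 ] 329
top pad [ 0.4931 -0.0314  0.014 ] 324
top pad [ 0.4916 -0.1068  0.014 ] 333
side S 208 0.048 [0.6284 0.2619 0.0456] 119 range mid [0.6292 0.2611 0.0437]
side 2 218 0.06 [ 0.672  -0.1014  0.0574] 87 range mid [ 0.6729 -0.1032  0.0557]
side 3 268 0.072 [ 0.6476 -0.2326  0.0691] 95 range mid [ 0.6495 -0.2351  0.0682]
side L 507 0.086 [0.6683 0.1149 0.0839] 194 range mid [0.6698 0.1132 0.082 ]
side pad [0.4974 0.1188 0.014 ] 382
side pad [0.496  0.0439 0.014 ] 336
side pad [ 0.4945 -0.031   0.014 ] 292
side pad [ 0.493  -0.1059  0.014 ] 252
```

Cap heights of 47, 60, 71 and 85 mm confirm which vial is which. The best positions are below.

| Item | x | y |
|---|---|---|
| Smallest vial | .628 | .259 |
| Second vial | .6725 | -.1045 |
| Third vial | .648 | -.236 |
| Largest vial | .669 | .1115 |
| Pad 1 (next to post) | .4923 | -.1063 |
| Pad 2 | .4938 | -.0312 |
| Pad 3 | .4955 | .0436 |
| Pad 4 | .4972 | .1183 |

I'll turn the jaws to open along world x. Then tool x = +y and tool y = +x.

```bash
python3 -m inch '[[0,0,0,1],[0,0,0,1],[0,0,0,1],[0,0,0,1],[0,0,0,1]]' 100 10
python3 -m inch '[[0,0,0,1],[0,0,0,1],[0,0,0,1],[0,0,0,1],[0,0,0,1]]'
python3 -m inch '[[0,0,0,0.6],[0,0,0,0]]'
```

```text
t: 1.42
position: [0.2779, 0.5598, 0.2146]
orientation: [[-0.538, 0.843, -0.0], [0.843, 0.538, -0.0], [-0.0, -0.0, -1.0]]
force: [0.1, 0.4, -0.1]
opening: 0.0916
t: 1.83
position: [0.2779, 0.5598, 0.2146]
orientation: [[-0.017, 1.0, -0.0], [1.0, 0.017, 0.0], [0.0, -0.0, -1.0]]
force: [0.2, -0.2, 0.3]
opening: 0.0917
t: 2.0
position: [0.2779, 0.5598, 0.2146]
orientation: [[0.055, 0.998, -0.0], [0.998, -0.055, -0.0], [-0.0, -0.0, -1.0]]
force: [-0.7, 0.1, 0.6]
opening: 0.092
```

```bash
python3 -m inch '[[0,0,0,-0.5],[-0.8,0.9,0,0],[-0.8,0.9,0,0],[-0.8,0.9,0,0],[-0.8,0.9,0,0]]'
python3 -m inch '[[-0.8,0.9,0,0],[-0.8,0.9,0,0],[-0.8,0.9,0,0],[-0.8,0.9,0,0],[-0.8,0.9,0,0]]'
python3 -m inch '[[-0.8,0.9,0,0],[-0.8,0.9,0,0],[0,0,0,0]]'
```

```text
t: 2.42
position: [0.3847, 0.4665, 0.2144]
orientation: [[-0.021, 1.0, -0.001], [1.0, 0.021, 0.003], [0.003, -0.001, -1.0]]
force: [0.1, 1.8, -0.1]
opening: 0.0917
t: 2.83
position: [0.5285, 0.344, 0.2147]
orientation: [[-0.037, 0.999, -0.0], [0.999, 0.037, 0.004], [0.004, 0.0, -1.0]]
force: [1.1, -0.1, -0.1]
opening: 0.0918
t: 3.08
position: [0.5912, 0.2911, 0.2148]
orientation: [[-0.042, 0.999, 0.003], [0.999, 0.042, 0.003], [0.003, 0.003, -1.0]]
force: [-1.0, 0.3, 0.8]
opening: 0.0916
```

```bash
cat >> h.py <<'E'
def to(x,y,z,yaw=-0.6):
    o=env.get_obs();R=np.asarray(o["orientation"]);e=np.array([x,y,z])-o["position"]
    a=np.degrees(np.arctan2(R[1,1],R[0,1]))
    print("tool units",(R.T@e/.03).round(2),"twist",round((a-yaw)/6,2))
E
python3 -c "
from h import *
to(.628,.259,.1)
p,d=env.capture('wrist'); cv2.imwrite('pics/w1.png',p[:,:,::-1])
for r in env.pinpoint('vial_smallest_mid','wrist'):
  w=world('wrist',r['xyz']); print(r['score'],w.round(4),proj('wrist',w).round())"
```

```text
tool units [-1.13  1.17  3.83] twist 0.5
0.68 [0.6259 0.2622 0.0288] [351. 209.]
0.67 [0.6864 0.215  0.0227] [392. 243.]
0.65 [0.6094 0.3179 0.0191] [340. 164.]
```

View pics/w1.png

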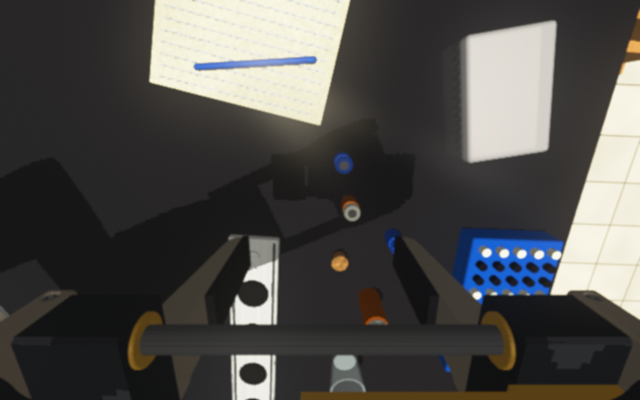

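The wrist view shows the amber small vial at (351,209), between the blue ones at (343,163) and (392,243). The measured pose agrees.

```bash
python3 -m inch '[[-0.55,0.6,0.5,0.25],[-0.55,0.6,0.7,0.25],[0,0,0.8,0],[0,0,0.8,0],[0,0,0,0]]'
python3 -c "
from h import *
to(.6275,.260,.008)"
```

```text
t: 3.6
position: [0.6229, 0.2674, 0.1301]
orientation: [[0.002, 1.0, 0.002], [1.0, -0.002, 0.008], [0.008, 0.002, -1.0]]
force: [-1.6, 0.7, 0.3]
opening: 0.0919
tool units [-0.28  0.14  4.07] twist 0.08
```

```bash
python3 -m inch '[[-0.28,0.16,0,0],[0,0,0.8,0],[0,0,0.8,0],[0,0,0.8,0],[0,0,0,0]]'
python3 -c "
from h import *
to(.6275,.260,.008)"
```

```text
t: 4.02
position: [0.6287, 0.2639, 0.0633]
orientation: [[-0.008, 1.0, 0.008], [1.0, 0.008, 0.011], [0.011, 0.008, -1.0]]
force: [-0.9, -1.5, -0.7]
opening: 0.0917
tool units [-0.15 -0.06  1.84] twist 0.17
```

```bash
python3 -m inch '[[-0.16,-0.05,0.7,0.1],[0,0,0.6,0],[0,0,0.4,0],[0,0,0.2,0],[0,0,0,0]]'
python3 -c "
from h import *
to(.6275,.260,.008)
p,d=env.capture('wrist'); cv2.imwrite('pics/w2.png',p[:,:,::-1])"
```

```text
t: 4.43
position: [0.632, 0.2634, 0.0145]
orientation: [[-0.003, 1.0, 0.017], [1.0, 0.002, 0.015], [0.015, 0.017, -1.0]]
force: [-0.7, -0.6, -0.2]
opening: 0.0915
tool units [-0.12 -0.15  0.21] twist 0.12
```

View pics/w2.png

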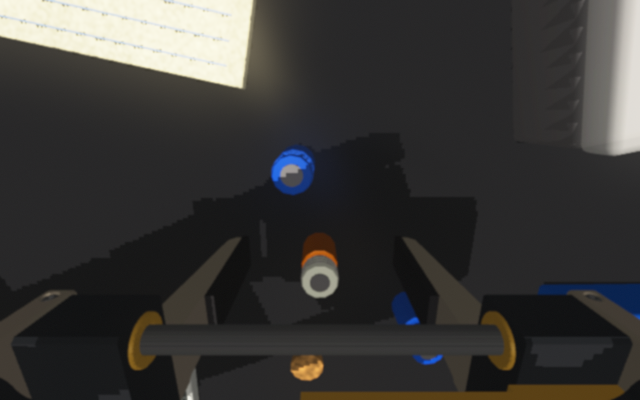

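The vial at (320,270) sits between the fingers at (230,270) and (415,270). The blue vials are outside. Closing.

```bash
python3 -m inch '[[-0.12,-0.15,0.2,0],[0,0,0,0]]'
python3 -m inch '[[0,0,0,0],[0,0,0,0],[0,0,0,0],[0,0,0,0],[0,0,0,0]]' 0 10
python3 -m inch '[[0,0,0,0],[0,0,0,0],[0,0,0,0],[0,0,0,0],[0,0,0,0]]'
```

```text
t: 4.65
position: [0.629, 0.2607, 0.0111]
orientation: [[-0.003, 1.0, 0.021], [1.0, 0.003, 0.016], [0.016, 0.021, -1.0]]
force: [-0.5, -1.1, -0.3]
opening: 0.0917
t: 5.07
position: [0.6302, 0.2609, 0.0137]
orientation: [[-0.003, 1.0, 0.024], [1.0, 0.003, 0.017], [0.017, 0.024, -1.0]]
force: [0.9, -0.2, 0.1]
opening: 0.0609
t: 5.48
position: [0.6304, 0.261, 0.0138]
orientation: [[-0.003, 1.0, 0.024], [1.0, 0.003, 0.018], [0.017, 0.024, -1.0]]
force: [0.2, 0.1, -0.3]
opening: 0.0272
```

```bash
python3 -m inch '[[0,-0.05,0,0],[0,0,0.2,0],[0,0,0.12,0],[0,0,0,0]]' 40
```

```text
t: 5.82
position: [0.629, 0.2612, 0.0033]
orientation: [[-0.003, 1.0, 0.024], [1.0, 0.003, 0.018], [0.018, 0.024, -1.0]]
force: [0.0, 0.0, 0.4]
opening: 0.0367
```

```bash
python3 -m inch '[[0,0,-0.1,0],[0,0,0,0],[0,0,0,0],[0,0,0,0],[0,0,0,0]]' 0 10
python3 -m inch '[[0,0,0,0],[0,0,0,0]]'
```

```text
t: 6.23
position: [0.6286, 0.2611, 0.0059]
orientation: [[-0.003, 1.0, 0.023], [1.0, 0.003, 0.017], [0.017, 0.023, -1.0]]
force: [0.3, 0.1, 0.3]
opening: 0.0219
t: 6.4
position: [0.6287, 0.2611, 0.0061]
orientation: [[-0.003, 1.0, 0.023], [1.0, 0.003, 0.017], [0.017, 0.023, -1.0]]
force: [0.3, -0.2, 0.2]
opening: 0.0219
```

```bash
python3 -m inch '[[0,0,-0.5,0],[0,0,-1,0],[0,0,-1,0],[0,0,-1,0],[0,0,-1,0]]'
python3 -c "
from h import *
to(.4923,-.1063,.15)"
```

```text
t: 6.82
position: [0.6206, 0.2567, 0.1415]
orientation: [[-0.003, 1.0, 0.011], [1.0, 0.003, 0.012], [0.012, 0.011, -1.0]]
force: [1.0, -0.7, -0.2]
opening: 0.0217
tool units [-12.08  -4.31  -0.48] twist 0.13
```

```bash
python3 -m inch '[[-1,-0.36,-0.1,0],[-1,-0.36,-0.1,0],[-1,-0.36,-0.1,0],[-1,-0.36,-0.1,0],[-1,-0.36,0,0]]'
python3 -m inch '[[-1,-0.36,0,0],[-1,-0.36,0,0],[-1,-0.36,0,0],[-1,-0.36,0,0],[-1,-0.36,0,0]]'
python3 -c "
from h import *
to(.4923,-.1063,.15)"
```

```text
t: 7.23
position: [0.5727, 0.1091, 0.1668]
orientation: [[-0.01, 0.999, 0.033], [1.0, 0.01, 0.02], [0.02, 0.033, -0.999]]
force: [0.1, 0.0, -0.7]
opening: 0.022
t: 7.65
position: [0.5177, -0.0477, 0.1689]
orientation: [[-0.012, 0.999, 0.041], [1.0, 0.011, 0.02], [0.02, 0.041, -0.999]]
force: [0.1, 0.1, 0.1]
opening: 0.0218
tool units [-1.95 -0.89  0.55] twist 0.21
```

```bash
python3 -m inch '[[-0.9,-0.4,0,0.1],[-0.75,-0.4,0,0.1],[-0.2,-0.1,0,0],[0,0,0,0]]'
python3 -c "
from h import *
to(.4923,-.1063,.08)"
```

```text
t: 7.98
position: [0.4879, -0.1105, 0.1712]
orientation: [[0.014, 0.999, 0.045], [1.0, -0.015, 0.018], [0.019, 0.045, -0.999]]
force: [0.4, -0.4, 0.4]
opening: 0.0213
tool units [0.08 0.01 3.04] twist -0.04
```

```bash
python3 -m inch '[[0.08,0.02,0.7,0],[0,0,0.7,0],[0,0,0.7,0],[0,0,0.6,0],[0,0,0,0]]'
python3 -c "
from h import *
to(.4923,-.1063,.030)"
```

```text
t: 8.4
position: [0.4983, -0.1039, 0.0932]
orientation: [[0.014, 0.998, 0.056], [1.0, -0.015, 0.017], [0.018, 0.056, -0.998]]
force: [-0.7, 0.5, -0.4]
opening: 0.0213
tool units [-0.12 -0.32  2.09] twist -0.05
```

```bash
python3 -m inch '[[-0.12,-0.32,0.5,0],[0,0,0.5,0],[0,0,0.5,0],[0,0,0.25,0],[0,0,0,0]]'
python3 -c "
from h import *
to(.4923,-.1063,.022)"
```

```text
t: 8.82
position: [0.4966, -0.1025, 0.043]
orientation: [[0.01, 0.998, 0.061], [1.0, -0.011, 0.018], [0.018, 0.061, -0.998]]
force: [-0.2, -0.8, -1.3]
opening: 0.0215
tool units [-0.14 -0.18  0.69] twist -0.0
```

```bash
python3 -m inch '[[-0.18,-0.22,0.3,0],[0,0,0.2,0],[0,0,0.08,0],[0,0,0,0]]'
python3 -c "
from h import *
to(.4923,-.1063,.0215)
for cam in ('side','wrist'):
  p,d=env.capture(cam); cv2.imwrite(f'pics/{cam}3.png',p[:,:,::-1])"
```

```text
t: 9.15
position: [0.4929, -0.1074, 0.0264]
orientation: [[0.008, 0.998, 0.064], [1.0, -0.009, 0.017], [0.018, 0.064, -0.998]]
force: [-0.2, 0.8, -0.6]
opening: 0.0215
tool units [ 0.03 -0.03  0.16] twist 0.01
```

View pics/wrist3.png

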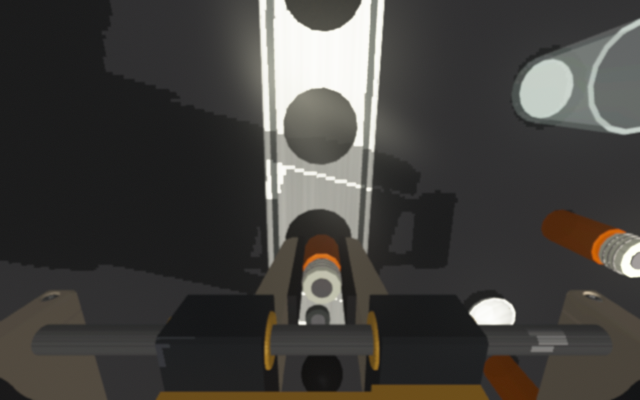

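View pics/side3.png

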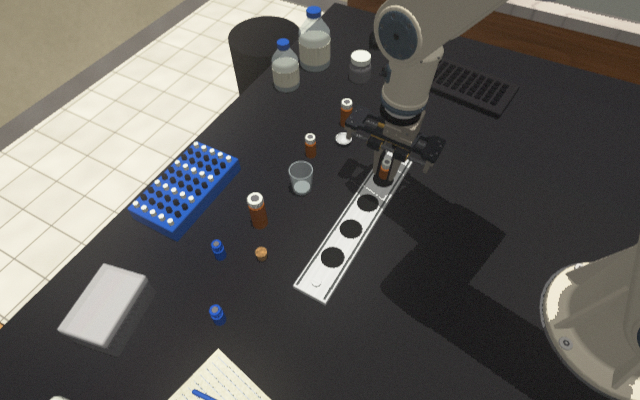

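The vial is held over the pad next to the post (wrist view (320,260)). Lowering the last ~5 mm.

```bash
python3 -m inch '[[0,0,0.14,0],[0,0,0.06,0],[0,0,0,0]]'
python3 -c "
from h import *
to(.4923,-.1063,.0205)"
```

```text
t: 9.5
position: [0.4945, -0.1077, 0.0212]
orientation: [[0.008, 0.998, 0.067], [1.0, -0.01, 0.017], [0.017, 0.066, -0.998]]
force: [-0.3, 0.0, -0.6]
opening: 0.0218
tool units [ 0.04 -0.07  0.02] twist 0.01
```

```bash
python3 -m inch '[[0,-0.05,0.02,0],[0,0,0,0],[0,0,0,0]]' 40
python3 -m inch '[[0,0,-0.1,0],[0,0,-0.2,0],[0,0,-0.5,0],[0,0,-0.8,0],[0,0,-0.8,0]]' 100
python3 -m inch '[[0,0,-0.8,0],[0,0,-0.8,0],[0,0,0,0]]' 
python3 -c "
from h import *
to(.6725,-.1045,.13)
for cam in ('side','wrist'):
  p,d=env.capture(cam); cv2.imwrite(f'pics/{cam}4.png',p[:,:,::-1])"
```

```text
t: 9.75
position: [0.493, -0.1077, 0.0204]
orientation: [[0.009, 0.998, 0.067], [1.0, -0.01, 0.017], [0.017, 0.067, -0.998]]
force: [-0.7, 0.8, 0.4]
opening: 0.0365
t: 10.17
position: [0.4848, -0.1081, 0.0917]
orientation: [[0.009, 0.998, 0.058], [1.0, -0.01, 0.019], [0.019, 0.058, -0.998]]
force: [0.5, -0.5, 0.2]
opening: 0.0682
t: 10.42
position: [0.4832, -0.1095, 0.1472]
orientation: [[0.009, 0.998, 0.064], [1.0, -0.01, 0.017], [0.018, 0.064, -0.998]]
force: [1.2, -0.4, 0.9]
opening: 0.0882
tool units [0.21 6.26 0.98] twist 0.01
```

View pics/wrist4.png

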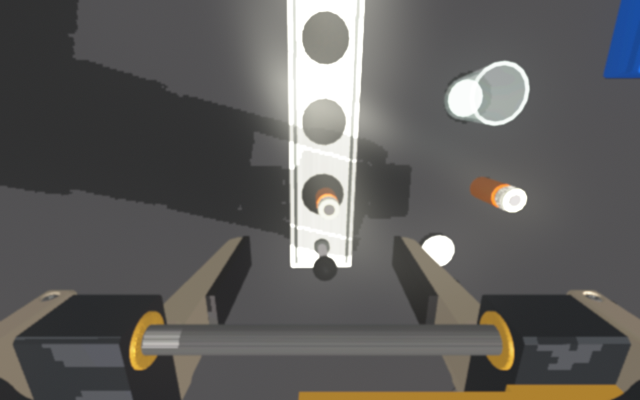

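View pics/side4.png

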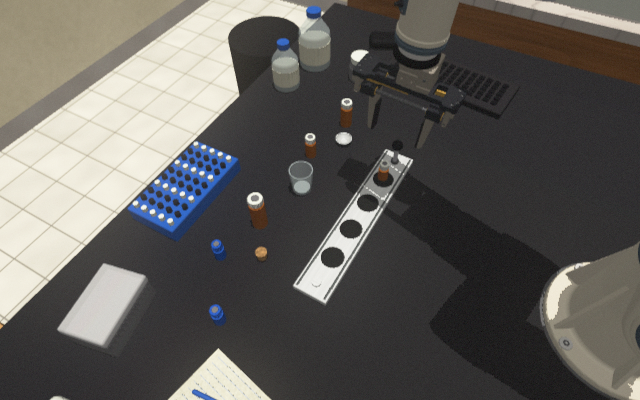

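The smallest vial stands on pad 1 (wrist view (325,195), side view (384,172)). Next is the second vial, wrist view (495,195).

```bash
python3 -m inch '[[0,0.9,0,0],[0,0.9,0,0],[0,0.9,0,0],[0,0.9,0,0],[0,0.9,0,0]]'
python3 -m inch '[[0.1,0.9,0,0],[0.1,0.7,0,0],[0,0,0,0]]'
python3 -c "
from h import *
to(.6725,-.1045,.10)"
```

```text
t: 10.93
position: [0.6118, -0.1092, 0.1456]
orientation: [[0.01, 0.999, 0.048], [1.0, -0.011, 0.02], [0.021, 0.048, -0.999]]
force: [1.0, -0.6, -0.9]
opening: 0.092
t: 11.18
position: [0.6642, -0.103, 0.1429]
orientation: [[0.01, 0.999, 0.045], [1.0, -0.011, 0.021], [0.022, 0.044, -0.999]]
force: [-1.0, -0.6, 0.7]
opening: 0.0918
tool units [-0.08  0.21  1.44] twist -0.0
```

```bash
python3 -m inch '[[-0.08,0.2,0.7,0],[0,0,0.8,0],[0,0,0.6,0],[0,0,0.4,0],[0,0,0,0]]'
python3 -c "
from h import *
to(.6725,-.1045,.012)
p,d=env.capture('wrist'); cv2.imwrite('pics/w5.png',p[:,:,::-1])
for r in env.pinpoint('vial_second_mid','wrist'):
  w=world('wrist',r['xyz']); print(r['score'],w.round(4),proj('wrist',w).round())"
```

```text
t: 11.6
position: [0.6692, -0.1031, 0.0588]
orientation: [[0.009, 0.999, 0.036], [1.0, -0.01, 0.022], [0.023, 0.036, -0.999]]
force: [-0.0, -0.5, -0.6]
opening: 0.0918
tool units [-0.08  0.05  1.56] twist 0.01
0.56 [ 0.6752 -0.1036  0.0312] [327. 233.]
```

View pics/w5.png

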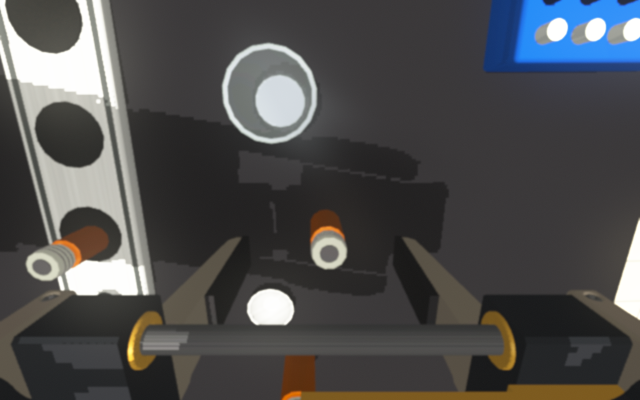

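The second vial (327,235) is centred between the fingers and the dish at (270,305) is clear. Descending.

```bash
python3 -m inch '[[-0.06,0.08,0.6,0],[0,0,0.5,0],[0,0,0.3,0],[0,0,0.1,0],[0,0,0,0]]'
python3 -c "
from h import *
to(.6725,-.1045,.010)"
```

```text
t: 12.12
position: [0.6774, -0.1049, 0.0196]
orientation: [[0.009, 0.999, 0.046], [1.0, -0.01, 0.021], [0.021, 0.045, -0.999]]
force: [-0.1, -0.1, 1.1]
opening: 0.0923
tool units [ 0.01 -0.18  0.31] twist 0.0
```

```bash
python3 -m inch '[[0,-0.15,0.25,0],[0,-0.05,0.12,0],[0,0,0,0]]' 42
python3 -m inch '[[0,0,0.05,0],[0,0,0,0],[0,0,0,0]]'
```

```text
t: 12.37
position: [0.6722, -0.1047, 0.0088]
orientation: [[0.009, 0.999, 0.047], [1.0, -0.01, 0.02], [0.021, 0.047, -0.999]]
force: [-0.1, 0.3, 0.0]
opening: 0.0739
t: 12.62
position: [0.6723, -0.1047, 0.0078]
orientation: [[0.009, 0.999, 0.048], [1.0, -0.01, 0.02], [0.021, 0.048, -0.999]]
force: [-0.7, 0.2, -0.7]
opening: 0.0541
```

```bash
python3 -m inch '[[0,0,0,0],[0,0,0,0],[0,0,0,0],[0,0,0,0],[0,0,0,0]]' 0 10
python3 -m inch '[[0,0,0,0],[0,0,0,0]]'
python3 -c "
from h import *
to(.4938,-.0312,.15)"
```

```text
t: 13.03
position: [0.6731, -0.1048, 0.0087]
orientation: [[0.009, 0.999, 0.05], [1.0, -0.01, 0.02], [0.02, 0.049, -0.999]]
force: [0.3, -0.2, -0.6]
opening: 0.0246
t: 13.2
position: [0.6732, -0.1048, 0.0087]
orientation: [[0.009, 0.999, 0.05], [1.0, -0.01, 0.02], [0.02, 0.049, -0.999]]
force: [-0.1, -0.3, -0.3]
opening: 0.0246
tool units [ 2.49 -5.76 -4.95] twist 0.01
```

```bash
python3 -m inch '[[0,0,-0.5,0],[0,0,-1,0],[0,0,-1,0],[0,0,-1,0],[0,0,-0.9,0]]'
python3 -m inch '[[0.3,-0.9,0,0],[0.4,-0.9,0,0],[0.4,-0.9,0,0],[0.4,-0.9,0,0],[0.4,-0.9,0,0]]'
python3 -c "
from h import *
to(.4938,-.0312,.08)"
```

```text
t: 13.62
position: [0.6614, -0.1066, 0.1411]
orientation: [[0.009, 0.999, 0.036], [1.0, -0.01, 0.022], [0.023, 0.036, -0.999]]
force: [0.2, -0.7, -0.4]
opening: 0.0249
t: 14.03
position: [0.533, -0.05, 0.1509]
orientation: [[0.011, 0.998, 0.06], [1.0, -0.012, 0.018], [0.019, 0.06, -0.998]]
force: [0.6, -0.1, 0.0]
opening: 0.0245
tool units [ 0.57 -1.45  2.29] twist -0.02
```

```bash
python3 -m inch '[[0.4,-0.9,0,0],[0.2,-0.6,0,0],[0,0,0,0]]'
python3 -c "
from h import *
to(.4938,-.0312,.08)"
```

```text
t: 14.28
position: [0.4806, -0.0291, 0.1509]
orientation: [[0.01, 0.998, 0.059], [1.0, -0.011, 0.018], [0.019, 0.059, -0.998]]
force: [0.0, 0.5, -1.0]
opening: 0.0245
tool units [-0.11  0.3   2.38] twist -0.01
```

```bash
python3 -m inch '[[-0.1,0.3,0.6,0],[0,0,0.8,0],[0,0,0.8,0],[0,0,0.5,0],[0,0,0,0]]'
python3 -c "
from h import *
to(.4938,-.0312,.0235)"
```

```text
t: 14.7
position: [0.5019, -0.0317, 0.0752]
orientation: [[0.009, 0.997, 0.074], [1.0, -0.01, 0.017], [0.018, 0.074, -0.997]]
force: [-0.7, -0.4, 0.3]
opening: 0.0248
tool units [-0.02 -0.39  1.7 ] twist 0.0
```

```bash
python3 -m inch '[[0,-0.4,0.5,0],[0,0,0.5,0],[0,0,0.35,0],[0,0,0.15,0],[0,0,0,0]]'
python3 -c "
from h import *
to(.4938,-.0312,.0230)"
```

```text
t: 15.12
position: [0.4995, -0.0321, 0.0323]
orientation: [[0.009, 0.997, 0.081], [1.0, -0.011, 0.016], [0.017, 0.08, -0.997]]
force: [-0.2, 0.5, -0.7]
opening: 0.0247
tool units [ 0.02 -0.22  0.29] twist -0.0
```

```bash
python3 -m inch '[[0,-0.25,0.14,0],[0,0,0.1,0],[0,0,0,0]]'
python3 -c "
from h import *
to(.4938,-.0312,.0230)
for cam in ('top','wrist'):
  p,d=env.capture(cam); cv2.imwrite(f'pics/{cam}6.png',p[:,:,::-1])"
```

```text
t: 15.37
position: [0.494, -0.0322, 0.0258]
orientation: [[0.009, 0.996, 0.083], [1.0, -0.011, 0.016], [0.017, 0.083, -0.996]]
force: [-0.5, 0.7, -0.2]
opening: 0.0245
tool units [ 0.03 -0.02  0.09] twist -0.0
```

View pics/wrist6.png

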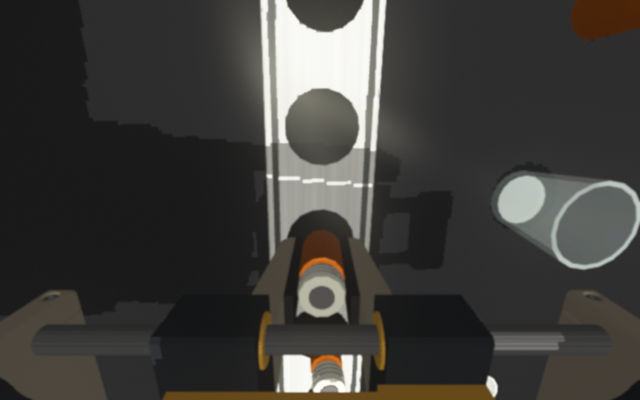

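The second vial is over pad 2 (320,260), 2–3 mm up. Lower and release.

```bash
python3 -m inch '[[0,-0.03,0.08,0],[0,0,0,0]]'
python3 -m inch '[[0,0,0,0],[0,0,0,0],[0,0,0,0]]' 42
python3 -m inch '[[0,0,-0.1,0],[0,0,-0.3,0],[0,0,-0.8,0],[0,0,-1,0],[0,0,-1,0]]' 100
python3 -m inch '[[0,0,-1,0],[0,0,-1,0]]' 
python3 -c "
from h import *
to(.648,-.236,.13)
for cam in ('top','side'):
  p,d=env.capture(cam); cv2.imwrite(f'pics/{cam}7.png',p[:,:,::-1])"
```

```text
t: 15.63
position: [0.4937, -0.0322, 0.024]
orientation: [[0.009, 0.996, 0.084], [1.0, -0.011, 0.016], [0.017, 0.084, -0.996]]
force: [0.1, 0.0, -0.3]
opening: 0.0247
t: 15.88
position: [0.4941, -0.0322, 0.0244]
orientation: [[0.009, 0.996, 0.085], [1.0, -0.011, 0.016], [0.017, 0.085, -0.996]]
force: [-0.6, -0.2, -0.3]
opening: 0.0382
t: 16.3
position: [0.4815, -0.0333, 0.1195]
orientation: [[0.009, 0.997, 0.074], [1.0, -0.011, 0.017], [0.017, 0.074, -0.997]]
force: [1.3, 1.0, -0.1]
opening: 0.0699
t: 16.47
position: [0.4756, -0.0344, 0.1831]
orientation: [[0.009, 0.997, 0.073], [1.0, -0.011, 0.017], [0.017, 0.073, -0.997]]
force: [0.8, 0.0, -0.6]
opening: 0.0832
tool units [-6.7   5.67  2.07] twist -0.0
```

View pics/side7.png

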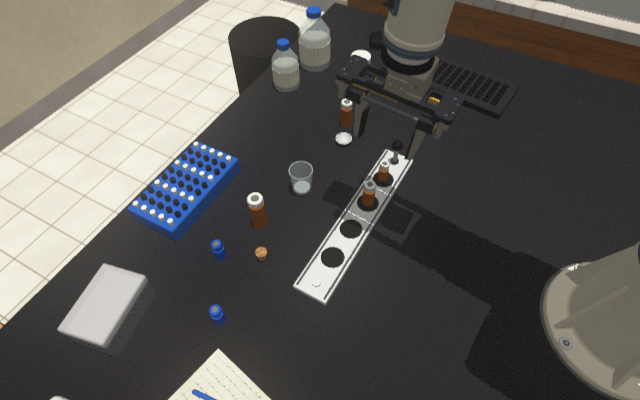

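Both stand on pads 1 and 2 (side view (384,172) and (369,195)). Now the third vial.

```bash
python3 -m inch '[[-0.9,0.8,0,0],[-0.9,0.8,0,0],[-0.9,0.8,0,0],[-0.9,0.8,0,0],[-0.9,0.8,0,0]]'
python3 -m inch '[[-0.8,0.7,0.2,0],[-0.8,0.7,0.2,0],[0,0,0,0]]'
python3 -c "
from h import *
to(.648,-.236,.10)"
```

```text
t: 16.98
position: [0.5962, -0.1709, 0.1966]
orientation: [[0.003, 0.997, 0.082], [1.0, -0.005, 0.018], [0.018, 0.082, -0.996]]
force: [1.2, 0.8, 0.5]
opening: 0.0918
t: 17.23
position: [0.6436, -0.2263, 0.1863]
orientation: [[0.006, 0.996, 0.085], [1.0, -0.007, 0.015], [0.016, 0.085, -0.996]]
force: [-1.5, 0.1, 0.5]
opening: 0.0917
tool units [-0.37 -0.1   2.87] twist 0.03
```

```bash
python3 -m inch '[[-0.3,-0.1,1,0],[-0.07,0,1,0],[0,0,0.6,0],[0,0,0.3,0]]'
python3 -c "
from h import *
to(.648,-.236,.018)
p,d=env.capture('wrist'); cv2.imwrite('pics/w8.png',p[:,:,::-1])
for r in env.pinpoint('vial_third_mid','wrist'):
  w=world('wrist',r['xyz']); print(r['score'],w.round(4),proj('wrist',w).round())"
```

```text
t: 17.57
position: [0.649, -0.2384, 0.0972]
orientation: [[0.008, 0.996, 0.088], [1.0, -0.01, 0.014], [0.015, 0.087, -0.996]]
force: [0.2, 0.2, 0.0]
opening: 0.0919
tool units [ 0.04 -0.27  2.63] twist 0.01
0.91 [ 0.6477 -0.2351  0.035 ] [314. 215.]
```

View pics/w8.png

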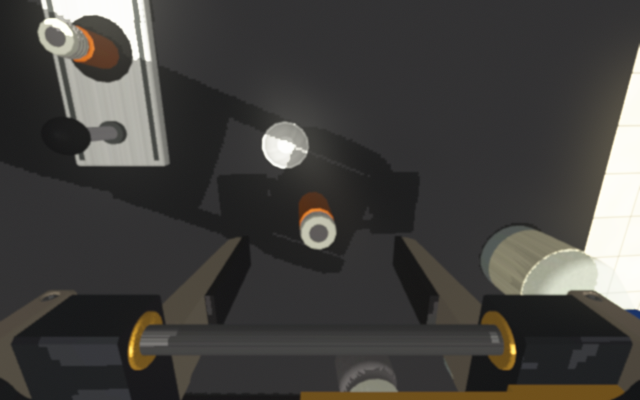

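The third vial (316,215) is centred. The dish at (285,145) is outside the finger paths.

```bash
python3 -m inch '[[0.06,-0.27,0.7,0],[0,0,0.7,0],[0,0,0.6,0],[0,0,0.4,0],[0,0,0,0]]'
python3 -c "
from h import *
to(.648,-.2355,.017)"
```

```text
t: 18.08
position: [0.6507, -0.2347, 0.0308]
orientation: [[0.006, 0.995, 0.095], [1.0, -0.008, 0.012], [0.012, 0.095, -0.995]]
force: [-1.0, -0.6, 0.1]
opening: 0.0919
tool units [-0.03 -0.13  0.45] twist 0.03
```

```bash
python3 -m inch '[[0,-0.16,0.3,0],[0,-0.03,0.15,0],[0,0,0,0],[0,0,0,0],[0,0,0,0]]' 45
python3 -m inch '[[0,0,0,0],[0,0,0,0],[0,0,0,0],[0,0,0,0],[0,0,0,0]]' 0 10
python3 -m inch '[[0,0,0,0]]'
python3 -c "
from h import *
to(.4955,.0436,.18)
p,d=env.capture('side'); cv2.imwrite('pics/s9.png',cv2.resize(p[60:180,270:470],None,fx=4,fy=4)[:,:,::-1])"
```

```text
t: 18.5
position: [0.6482, -0.2349, 0.0202]
orientation: [[0.006, 0.995, 0.1], [1.0, -0.007, 0.01], [0.011, 0.1, -0.995]]
force: [0.1, -0.1, 0.3]
opening: 0.0605
t: 18.92
position: [0.6495, -0.2356, 0.0224]
orientation: [[0.006, 0.995, 0.103], [1.0, -0.007, 0.009], [0.01, 0.103, -0.995]]
force: [-0.3, -0.2, -0.8]
opening: 0.0279
t: 19.0
position: [0.6496, -0.2356, 0.0225]
orientation: [[0.006, 0.995, 0.103], [1.0, -0.007, 0.009], [0.01, 0.103, -0.995]]
force: [0.7, 0.1, -0.5]
opening: 0.0277
tool units [ 9.33 -4.63 -5.67] twist 0.03
```

View pics/s9.png

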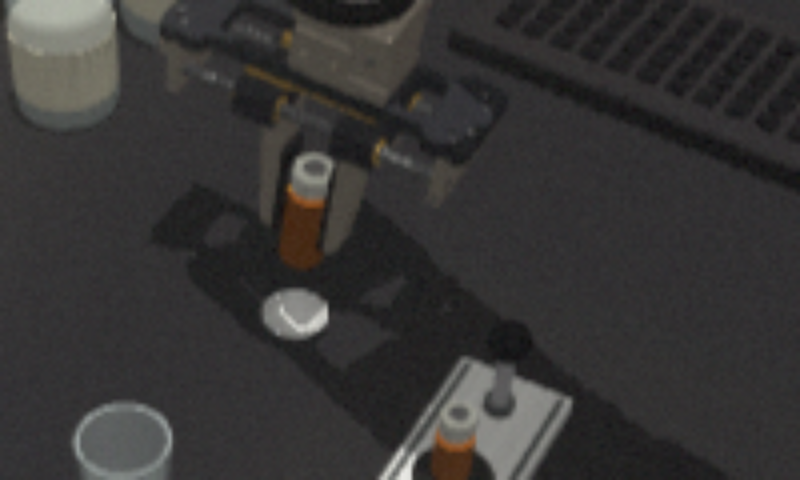

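The third vial is gripped (27.8 mm opening) and upright. Lift and carry to pad 3.

```bash
python3 -m inch '[[0,0,-0.5,0],[0,0,-1,0],[0,0,-1,0],[0,0,-1,0],[0,0,-1,0]]'
python3 -m inch '[[0.4,-0.2,-0.3,0],[0.9,-0.45,0,0],[0.9,-0.45,0,0],[0.9,-0.45,0,0],[0.9,-0.45,0,0]]'
python3 -c "
from h import *
to(.4955,.0436,.18)"
```

```text
t: 19.47
position: [0.6301, -0.2347, 0.1562]
orientation: [[0.006, 0.996, 0.089], [1.0, -0.007, 0.014], [0.015, 0.089, -0.996]]
force: [-0.4, -0.6, -1.0]
opening: 0.0276
t: 19.88
position: [0.5749, -0.118, 0.1769]
orientation: [[0.012, 0.994, 0.11], [1.0, -0.013, 0.005], [0.007, 0.11, -0.994]]
force: [0.2, 0.5, 0.0]
opening: 0.028
tool units [ 5.36 -2.69 -0.36] twist -0.02
```

```bash
python3 -m inch '[[0.9,-0.45,0,0],[0.9,-0.45,0,0],[0.9,-0.45,0,0],[0.9,-0.45,0,0],[0.7,-0.35,0,0]]'
python3 -m inch '[[0.3,-0.15,0,0],[0,0,0,0]]'
python3 -c "
from h import *
to(.4955,.0436,.09)"
```

```text
t: 20.3
position: [0.5078, 0.0174, 0.1761]
orientation: [[0.014, 0.993, 0.115], [1.0, -0.014, 0.005], [0.007, 0.115, -0.993]]
force: [0.2, 0.7, -0.2]
opening: 0.0276
t: 20.47
position: [0.5009, 0.0298, 0.1772]
orientation: [[0.01, 0.993, 0.115], [1.0, -0.011, 0.006], [0.007, 0.115, -0.993]]
force: [-0.0, -0.3, -1.2]
opening: 0.0275
tool units [ 0.44 -0.52  2.87] twist -0.01
```

```bash
python3 -m inch '[[0.45,-0.5,0.4,0],[0,0,0.8,0],[0,0,0.8,0],[0,0,0.6,0],[0,0,0,0]]'
python3 -c "
from h import *
to(.4955,.0436,.038)"
```

```text
t: 20.88
position: [0.5012, 0.042, 0.1011]
orientation: [[0.008, 0.992, 0.127], [1.0, -0.009, 0.005], [0.007, 0.127, -0.992]]
force: [-1.0, 0.0, -0.6]
opening: 0.0276
tool units [ 0.04 -0.45  2.06] twist 0.01
```

```bash
python3 -m inch '[[0.04,-0.45,0.5,0],[0,-0.06,0.5,0],[0,-0.06,0.4,0],[0,-0.06,0.25,0],[0,0,0,0]]'
python3 -c "
from h import *
to(.4955,.0436,.0375)
p,d=env.capture('wrist'); cv2.imwrite('pics/w10.png',p[:,:,::-1])"
```

```text
t: 21.3
position: [0.4937, 0.0399, 0.0519]
orientation: [[0.011, 0.991, 0.132], [1.0, -0.012, 0.004], [0.006, 0.132, -0.991]]
force: [0.6, 1.3, -0.4]
opening: 0.0276
tool units [ 0.12 -0.    0.49] twist -0.01
```

View pics/w10.png

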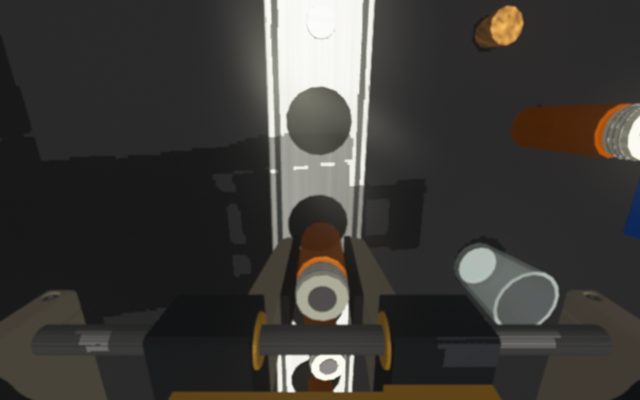

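The third vial is above pad 3 (320,225). Final lowering.

```bash
python3 -m inch '[[0.12,-0.04,0.25,0],[0,-0.03,0.15,0],[0,0,0.03,0],[0,0,0,0]]'
python3 -c "
from h import *
to(.4955,.0436,.037)"
```

```text
t: 21.68
position: [0.4967, 0.0435, 0.0413]
orientation: [[0.012, 0.99, 0.137], [1.0, -0.013, 0.004], [0.006, 0.137, -0.991]]
force: [0.2, -0.7, -0.5]
opening: 0.0275
tool units [ 0.   -0.06  0.14] twist -0.02
```

```bash
python3 -m inch '[[0,-0.06,0.12,0],[0,0,0.03,0],[0,0,0,0]]'
python3 -c "
from h import *
to(.4955,.0436,.0365)"
```

```text
t: 21.93
position: [0.496, 0.0438, 0.0368]
orientation: [[0.011, 0.99, 0.138], [1.0, -0.012, 0.005], [0.006, 0.138, -0.99]]
force: [0.3, 0.2, -0.9]
opening: 0.0277
tool units [-0.01 -0.02  0.01] twist -0.02
```

```bash
python3 -m inch '[[0,0,0,0],[0,0,0,0],[0,0,0,0],[0,0,0,0],[0,0,0,0]]' 90
python3 -m inch '[[0,0,0,0],[0,0,0,0],[0,0,0,0],[0,0,0,0],[0,0,0,0]]'
python3 -c "
from h import *
to(.4955,.0436,.0365)
p,d=env.capture('wrist'); cv2.imwrite('pics/w11.png',p[:,:,::-1])"
```

```text
t: 22.35
position: [0.4963, 0.0439, 0.0372]
orientation: [[0.011, 0.99, 0.139], [1.0, -0.012, 0.005], [0.006, 0.139, -0.99]]
force: [0.6, -0.4, 0.2]
opening: 0.0588
t: 22.77
position: [0.4964, 0.0438, 0.0373]
orientation: [[0.011, 0.99, 0.139], [1.0, -0.012, 0.005], [0.006, 0.139, -0.99]]
force: [0.2, -0.5, 0.7]
opening: 0.0829
tool units [-0.01 -0.03  0.02] twist -0.02
```

View pics/w11.png

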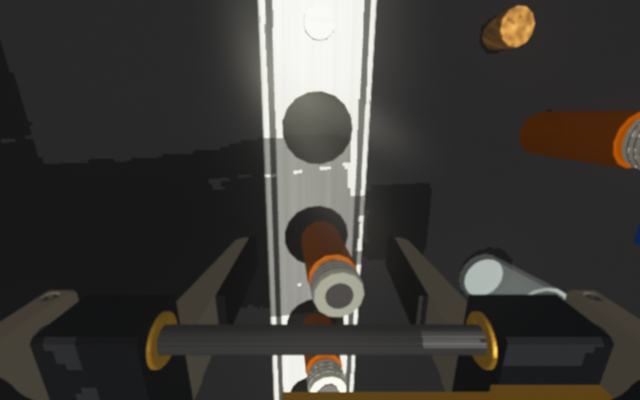

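The third vial stands free on pad 3 (320,240). Retreat upward and go to the largest vial.

```bash
python3 -m inch '[[0,0.02,-0.3,0],[0,0.05,-0.6,0],[0,0.1,-1,0],[0,0.1,-1,0],[0,0.1,-1,0]]' 100
python3 -m inch '[[0,0.1,-1,0],[0,0.1,-0.8,0]]'
python3 -c "
from h import *
to(.669,.1115,.17)"
```

```text
t: 23.23
position: [0.4858, 0.0427, 0.1545]
orientation: [[0.011, 0.992, 0.126], [1.0, -0.012, 0.003], [0.005, 0.125, -0.992]]
force: [0.2, 0.4, -0.1]
opening: 0.0921
t: 23.4
position: [0.4841, 0.0424, 0.2137]
orientation: [[0.011, 0.992, 0.127], [1.0, -0.012, 0.004], [0.005, 0.127, -0.992]]
force: [0.3, 0.1, 0.3]
opening: 0.092
tool units [2.36 5.9  2.23] twist -0.01
```

```bash
python3 -m inch '[[0.4,1,0.1,0],[0.4,1,0.2,0],[0.4,1,0.2,0],[0.4,1,0.2,0],[0.4,1,0.2,0]]'
python3 -m inch '[[0.4,1,0.1,0],[0,0.3,0,0],[0,0,0,0]]'
python3 -c "
from h import *
to(.669,.1115,.14)"
```

```text
t: 23.82
position: [0.6404, 0.1013, 0.222]
orientation: [[0.013, 0.99, 0.142], [1.0, -0.014, 0.005], [0.007, 0.142, -0.99]]
force: [0.3, 0.1, 0.7]
opening: 0.0917
t: 24.07
position: [0.6853, 0.1155, 0.2261]
orientation: [[0.012, 0.989, 0.144], [1.0, -0.013, 0.006], [0.008, 0.144, -0.99]]
force: [-0.5, 0.2, -0.3]
opening: 0.0918
tool units [-0.16 -0.95  2.76] twist -0.02
```

```bash
python3 -m inch '[[0,-0.25,0,0],[0,-0.25,0,0],[0,-0.25,0,0],[0,-0.25,0,0],[0,-0.25,0,0]]'
python3 -m inch '[[0,0,1,0],[0,0,1,0],[0,0,0.1,0]]'
python3 -m inch '[[0,0,-0.2,0],[0,0,-0.2,0],[0,0,-0.2,0],[0,0,-0.2,0],[0,0,-0.2,0]]'
```

```text
t: 24.48
position: [0.6405, 0.1141, 0.2205]
orientation: [[0.013, 0.99, 0.141], [1.0, -0.014, 0.005], [0.007, 0.141, -0.99]]
force: [-0.2, 0.1, 0.2]
opening: 0.092
t: 24.73
position: [0.6457, 0.1142, 0.1605]
orientation: [[0.013, 0.989, 0.146], [1.0, -0.014, 0.006], [0.008, 0.146, -0.989]]
force: [-1.7, 0.1, -1.1]
opening: 0.0918
t: 25.15
position: [0.6388, 0.1137, 0.1958]
orientation: [[0.013, 0.989, 0.145], [1.0, -0.014, 0.006], [0.008, 0.145, -0.989]]
force: [-0.1, -0.8, -0.5]
opening: 0.0917
```

```bash
python3 -c "
from h import *
to(.669,.1115,.1)
p,d=env.capture('wrist'); cv2.imwrite('pics/w12.png',p[:,:,::-1])
for r in env.pinpoint('vial_largest_mid','wrist'):
  w=world('wrist',r['xyz']); print(r['score'],w.round(4),proj('wrist',w).round())"
```

```text
tool units [-0.08  0.53  3.31] twist -0.04
0.6 [0.6745 0.1112 0.0432] [332. 192.]
```

View pics/w12.png

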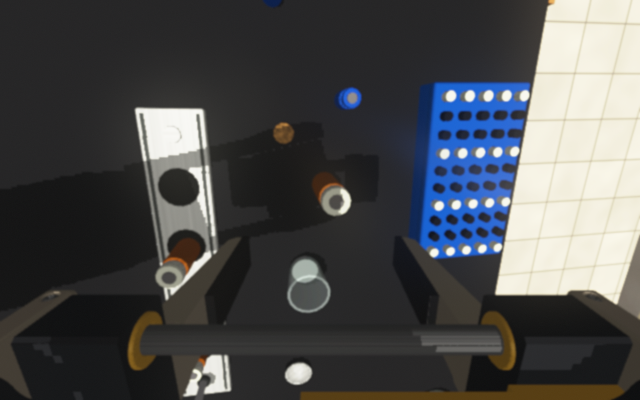

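The largest vial at (332,192) lies between the fingers. The blue one (349,98) and the beaker (308,285) are clear.

```bash
python3 -m inch '[[-0.06,0.25,1,0],[0,0,1,0],[0,0,0.8,0],[0,0,0.3,0]]'
python3 -c "
from h import *
to(.670,.1115,.022)"
```

```text
t: 25.58
position: [0.6665, 0.1135, 0.1108]
orientation: [[0.013, 0.987, 0.161], [1.0, -0.014, 0.009], [0.011, 0.161, -0.987]]
force: [-1.8, 0.4, 0.4]
opening: 0.0923
tool units [-0.1  -0.36  2.94] twist -0.04
```

```bash
python3 -m inch '[[-0.08,-0.36,0.9,0],[0,0,1,0],[0,0,0.7,0],[0,0,0.15,0]]'
python3 -c "
from h import *
to(.670,.1115,.022)"
```

```text
t: 25.92
position: [0.6708, 0.1122, 0.0264]
orientation: [[0.013, 0.986, 0.164], [1.0, -0.014, 0.009], [0.011, 0.163, -0.986]]
force: [-0.6, -0.3, 0.4]
opening: 0.0919
tool units [-0.03 -0.05  0.14] twist -0.04
```

```bash
python3 -m inch '[[0,0,0.1,0],[0,0,0,0],[0,0,0,0],[0,0,0,0],[0,0,0,0]]' 0 12
python3 -m inch '[[0,0,0,0],[0,0,0,0],[0,0,0,0],[0,0,0,0],[0,0,0,0]]'
python3 -c "
from h import *
to(.4972,.1183,.17)
p,d=env.capture('side'); cv2.imwrite('pics/s13.png',cv2.resize(p[120:280,180:400],None,fx=3.5,fy=3.5)[:,:,::-1])"
```

```text
t: 26.33
position: [0.6732, 0.1127, 0.0272]
orientation: [[0.013, 0.986, 0.166], [1.0, -0.014, 0.01], [0.012, 0.166, -0.986]]
force: [-0.8, -0.1, -0.1]
opening: 0.0609
t: 26.75
position: [0.6749, 0.1131, 0.0308]
orientation: [[0.012, 0.985, 0.171], [1.0, -0.014, 0.011], [0.013, 0.171, -0.985]]
force: [0.2, -0.0, -1.8]
opening: 0.0316
tool units [ 0.16 -5.04 -5.58] twist -0.04
```

View pics/s13.png

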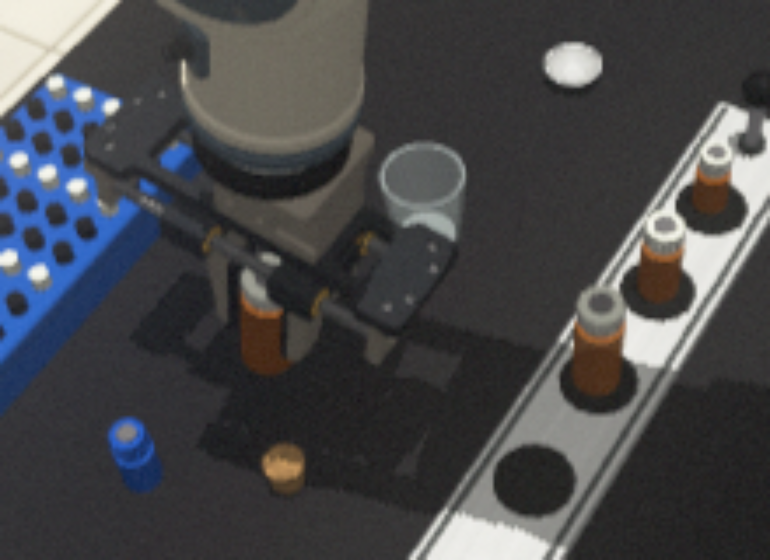

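All three placed vials stand on their pads ((712,180), (660,260) and (600,345) in the crop). The largest is gripped. Carry it to pad 4.

```bash
python3 -m inch '[[0,0,-1,0],[0,0,-1,0],[0,0,-1,0],[0,-0.5,-0.3,0],[0,-1,-0.1,0]]'
python3 -c "
from h import *
to(.4972,.1183,.11)"
```

```text
t: 27.22
position: [0.6147, 0.1124, 0.1253]
orientation: [[0.013, 0.985, 0.17], [1.0, -0.015, 0.01], [0.013, 0.17, -0.985]]
force: [0.2, -0.7, -0.9]
opening: 0.0319
tool units [ 0.14 -3.95 -0.16] twist -0.05
```

```bash
python3 -m inch '[[0.05,-1,-0.15,0],[0.05,-1,-0.15,0],[0.05,-1,-0.1,0],[0,-0.7,0,0],[0,0,0,0]]'
python3 -c "
from h import *
to(.4972,.1183,.06)"
```

```text
t: 27.63
position: [0.4938, 0.1177, 0.1182]
orientation: [[0.014, 0.986, 0.168], [1.0, -0.016, 0.01], [0.012, 0.168, -0.986]]
force: [-0.9, -0.4, -1.9]
opening: 0.0319
tool units [-0.   -0.22  1.93] twist -0.05
```

```bash
python3 -m inch '[[0,-0.22,1,0],[0,-0.1,0.4,0],[0,0,0,0]]'
python3 -c "
from h import *
to(.4972,.1183,.046)
for cam,s in (('side',(slice(150,310),slice(260,440))),('wrist',(slice(0,400),slice(0,640)))):
  p,d=env.capture(cam); p=p[s]; cv2.imwrite('pics/%s14.png'%cam,cv2.resize(p,None,fx=3.5 if cam=='side' else 1,fy=3.5 if cam=='side' else 1)[:,:,::-1])
  for r in env.pinpoint('vial_largest_mid',cam):
    w=world(cam,r['xyz']); print(cam,r['score'],w.round(4))"
```

```text
t: 27.88
position: [0.4924, 0.1189, 0.0759]
orientation: [[0.013, 0.985, 0.173], [1.0, -0.015, 0.011], [0.014, 0.173, -0.985]]
force: [-0.5, -0.1, -0.8]
opening: 0.0317
tool units [-0.03 -0.02  1.01] twist -0.04
side 0.66 [0.4899 0.119  0.0875]
wrist 0.71 [0.4934 0.1151 0.0916]
```

View pics/side14.png

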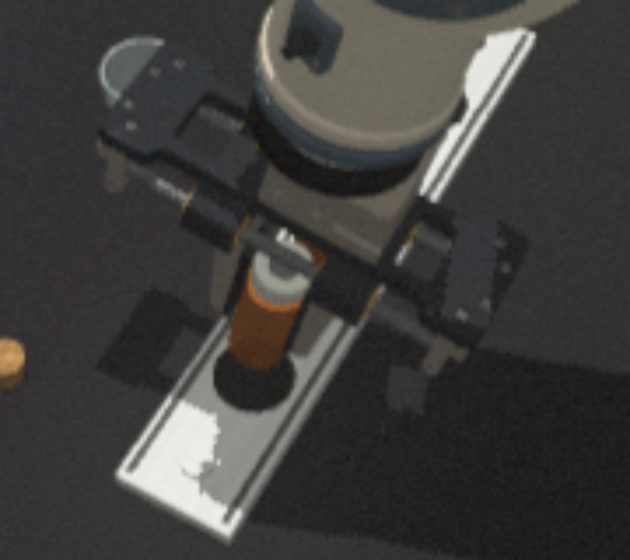

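View pics/wrist14.png

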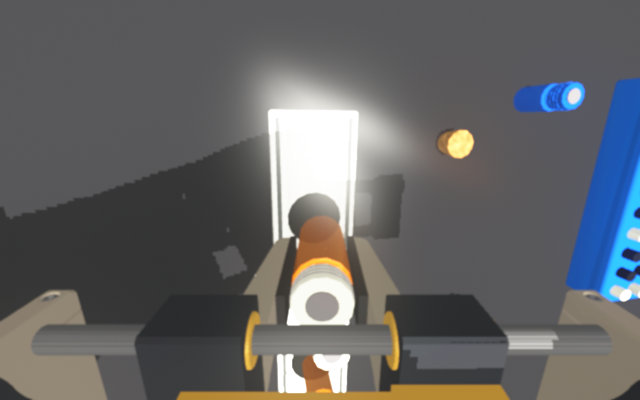

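The held vial leans with the tool by about 0.17 rad, its foot about 5 mm ahead of the TCP in x. I allow for that by targeting TCP x = .492.

```bash
python3 -c "
from h import *
to(.492,.1183,.0465)"
python3 -m inch '[[0,-0.2,0.5,0],[0,-0.06,0.3,0],[0,0,0,0]]'
python3 -c "
from h import *
to(.492,.1183,.0455)"
```

```text
tool units [-0.05 -0.26  1.03] twist -0.05
t: 28.33
position: [0.4944, 0.1203, 0.0556]
orientation: [[0.013, 0.983, 0.182], [1.0, -0.016, 0.013], [0.016, 0.182, -0.983]]
force: [0.0, -0.2, -0.6]
opening: 0.0316
tool units [-0.07 -0.14  0.31] twist -0.06
```

```bash
python3 -m inch '[[-0.07,-0.17,0.28,0],[0,0,0,0],[0,0,0,0]]'
python3 -c "
from h import *
to(.492,.1183,.0455)"
```

```text
t: 28.58
position: [0.4928, 0.1186, 0.0477]
orientation: [[0.013, 0.983, 0.184], [1.0, -0.016, 0.014], [0.017, 0.184, -0.983]]
force: [0.5, 0.4, -0.5]
opening: 0.0318
tool units [-0.01 -0.04  0.07] twist -0.06
```

```bash
python3 -m inch '[[0,-0.03,0.08,0],[0,0,0,0],[0,0,0,0]]'
python3 -c "
from h import *
to(.492,.1183,.0445)
p,d=env.capture('side'); p=p[190:290,280:400]; cv2.imwrite('pics/s15.png',cv2.resize(p,None,fx=6,fy=6)[:,:,::-1])"
```

```text
t: 28.83
position: [0.494, 0.119, 0.0468]
orientation: [[0.014, 0.982, 0.186], [1.0, -0.017, 0.014], [0.017, 0.186, -0.982]]
force: [0.2, -0.2, -0.5]
opening: 0.0316
tool units [-0.03 -0.08  0.06] twist -0.06
```

View pics/s15.png

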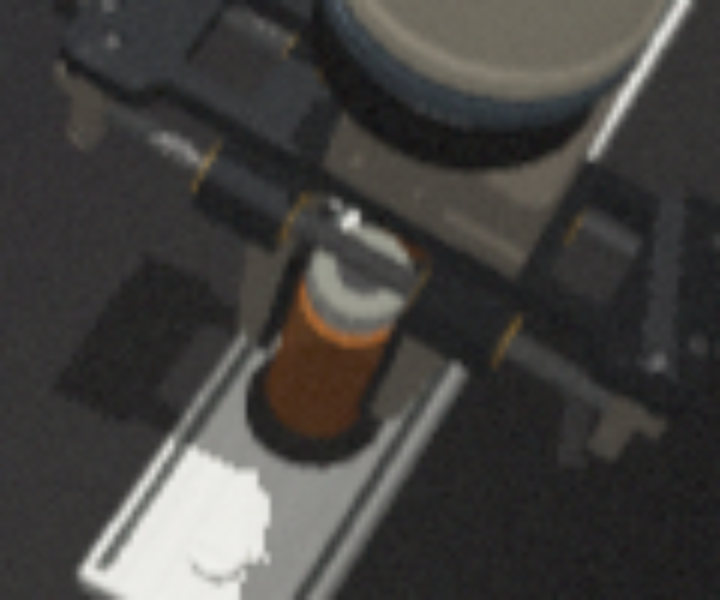

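```bash
python3 -m inch '[[0,-0.04,0.09,0],[0,0,0,0],[0,0,0,0]]'
python3 -m inch '[[0,0,0,0],[0,0,0,0]]' 36
python3 -m inch '[[0,0,0,0],[0,0,0,0],[0,0,0,0]]' 39
python3 -m inch '[[0,0,0,0],[0,0,0,0],[0,0,0,0]]' 43
```

```text
t: 29.13
position: [0.4941, 0.1194, 0.0447]
orientation: [[0.014, 0.982, 0.188], [1.0, -0.017, 0.015], [0.018, 0.188, -0.982]]
force: [-0.3, -1.3, 0.0]
opening: 0.0319
t: 29.3
position: [0.4943, 0.1195, 0.0448]
orientation: [[0.013, 0.982, 0.189], [1.0, -0.017, 0.015], [0.018, 0.189, -0.982]]
force: [1.9, -0.1, 0.3]
opening: 0.0332
t: 29.55
position: [0.4945, 0.1195, 0.0448]
orientation: [[0.013, 0.982, 0.189], [1.0, -0.017, 0.015], [0.018, 0.189, -0.982]]
force: [-0.0, -0.8, 0.7]
opening: 0.0356
t: 29.8
position: [0.4946, 0.1195, 0.0447]
orientation: [[0.013, 0.982, 0.189], [1.0, -0.017, 0.015], [0.018, 0.189, -0.982]]
force: [-0.4, -0.8, -1.2]
opening: 0.0397
```

```bash
python3 -m inch '[[0,0,0,0],[0,0,0,0],[0,0,0,0]]' 50
python3 -m inch '[[0,0,0,0],[0,0,0,0],[0,0,0,0],[0,0,0,0]]' 90
python3 -m inch '[[0,0,0,0],[0,0,0,0],[0,0,0,0]]'
python3 -c "
from h import *
p,d=env.capture('wrist'); cv2.imwrite('pics/w16.png',p[:,:,::-1])"
```

```text
t: 30.05
position: [0.4946, 0.1196, 0.0447]
orientation: [[0.013, 0.982, 0.189], [1.0, -0.017, 0.015], [0.018, 0.189, -0.982]]
force: [-0.0, -0.2, 0.3]
opening: 0.046
t: 30.38
position: [0.4946, 0.1196, 0.0447]
orientation: [[0.013, 0.982, 0.189], [1.0, -0.017, 0.015], [0.018, 0.189, -0.982]]
force: [-0.3, -0.0, -0.5]
opening: 0.0706
t: 30.63
position: [0.4944, 0.1195, 0.0447]
orientation: [[0.013, 0.982, 0.189], [1.0, -0.017, 0.015], [0.018, 0.189, -0.982]]
force: [-0.1, -0.5, -0.4]
opening: 0.083
```

View pics/w16.png

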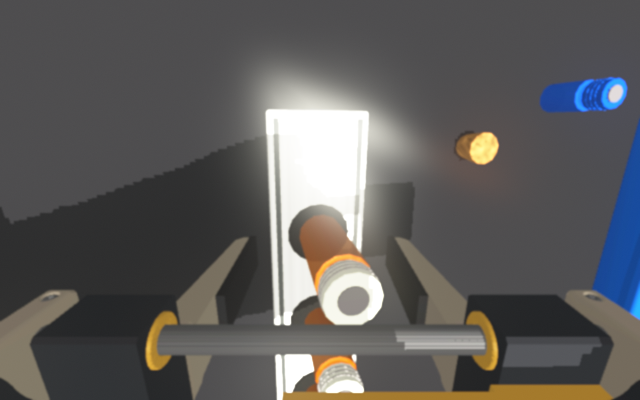

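The largest stands free on pad 4 (320,235). The cap is close to the right finger because of the tool lean, so I retreat straight up in the world frame.

```bash
python3 -m inch '[[0,0.04,-0.2,0],[0,0.08,-0.4,0],[0,0.16,-0.8,0]]' 100
python3 -m inch '[[0,0.19,-1,0],[0,0.19,-1,0],[0,0.19,-1,0],[0,0.19,-1,0]]'
python3 -m inch '[[0,-0.5,-1,0],[0,-1,-0.4,0],[0,-1,-0.4,0],[0,-1,0,0],[0,-1,0,0]]'
python3 -c "
from h import *
o=env.get_obs();print(o['position'],o['t'])"
```

```text
t: 30.93
position: [0.4915, 0.1179, 0.0851]
orientation: [[0.014, 0.983, 0.181], [1.0, -0.016, 0.013], [0.016, 0.181, -0.983]]
force: [0.8, -0.4, 0.4]
opening: 0.0918
t: 31.27
position: [0.4891, 0.1153, 0.2114]
orientation: [[0.013, 0.985, 0.175], [1.0, -0.015, 0.012], [0.015, 0.175, -0.985]]
force: [0.3, 1.2, 0.3]
opening: 0.0919
t: 31.68
position: [0.3512, 0.118, 0.2536]
orientation: [[0.016, 0.981, 0.194], [1.0, -0.019, 0.018], [0.021, 0.194, -0.981]]
force: [-0.7, 0.9, -0.6]
opening: 0.0919
[0.35121081 0.11798036 0.25355041] 31.6833
```

Run:
```python
from h import *
pads=[(.4923,-.1063),(.4938,-.0312),(.4955,.0436),(.4972,.1183)]
hs=[.046,.058,.07,.084]
for cam in ("top","side"):
    p,d=env.capture(cam); cv2.imwrite(f"pics/{cam}17.png",p[:,:,::-1])
    c=env.get_calibration(cam);K=c["camera_matrix"]
    v,u=np.mgrid[:400,:640]
    W=np.stack([(u-K[0,2])/K[0,0]*d,-(v-K[1,2])/K[1,1]*d,-d],-1)@c["pose"][:3,:3].T+c["pose"][:3,3]
    for (x,y),h in zip(pads,hs):
        t=(np.hypot(W[...,0]-x,W[...,1]-y)<.03)&(W[...,2]>.014+h-.007)&(d>0)
        print(cam,t.sum(),((W[t].max(0)+W[t].min(0))/2-[x,y,0]).round(4) if t.any() else None, np.percentile(W[t][:,2],90).round(3) if t.any() else None)
    for n in ("vial_smallest_mid","vial_second_mid","vial_third_mid","vial_largest_mid","beaker_mid"):
        for r in env.pinpoint(n,cam): print(cam,n,round(r["score"],2),world(cam,r["xyz"]).round(3))
```

```text
top 81 [ 0.0011 -0.0037  0.0582] 0.061
top 104 [-0.0006 -0.0027  0.0706] 0.073
top 135 [ 0.0021 -0.0021  0.0817] 0.085
top 184 [ 0.0009 -0.0013  0.0959] 0.099
top vial_smallest_mid 0.69 [0.694 0.215 0.019]
top vial_smallest_mid 0.52 [0.62  0.317 0.02 ]
top vial_smallest_mid 0.48 [ 0.494 -0.109  0.038]
top vial_second_mid 0.67 [ 0.496 -0.036  0.042]
top vial_second_mid 0.65 [0.497 0.114 0.01 ]
top vial_third_mid 0.69 [0.497 0.043 0.046]
top vial_largest_mid 0.59 [0.495 0.113 0.053]
top vial_largest_mid 0.55 [ 0.494 -0.112  0.039]
top beaker_mid 0.85 [ 0.64  -0.005  0.025]
top beaker_mid 0.26 [0.498 0.113 0.057]
side 73 [0.0019 0.0001 0.0588] 0.062
side 106 [ 0.0005 -0.0005  0.0702] 0.074
side 151 [0.0021 0.0006 0.0824] 0.086
side 230 [0.0013 0.0018 0.0967] 0.101
side vial_smallest_mid 0.74 [0.62  0.314 0.024]
side vial_smallest_mid 0.6 [ 0.491 -0.108  0.033]
side vial_smallest_mid 0.6 [0.692 0.216 0.021]
side vial_smallest_mid 0.3 [0.496 0.044 0.053]
side vial_third_mid 0.81 [0.496 0.042 0.054]
side vial_largest_mid 0.75 [0.502 0.117 0.053]
side beaker_mid 0.98 [ 0.645 -0.005  0.032]
```

View pics/top17.png

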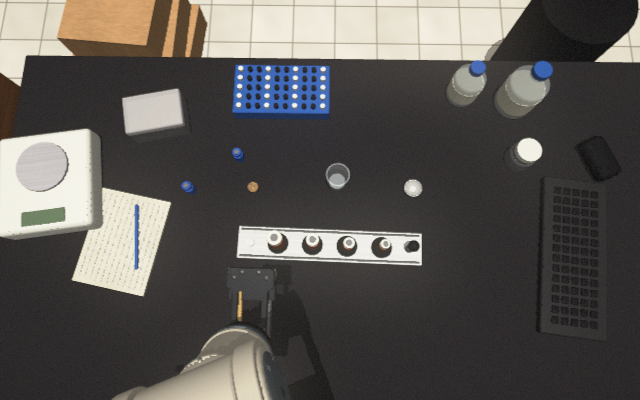

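View pics/side17.png

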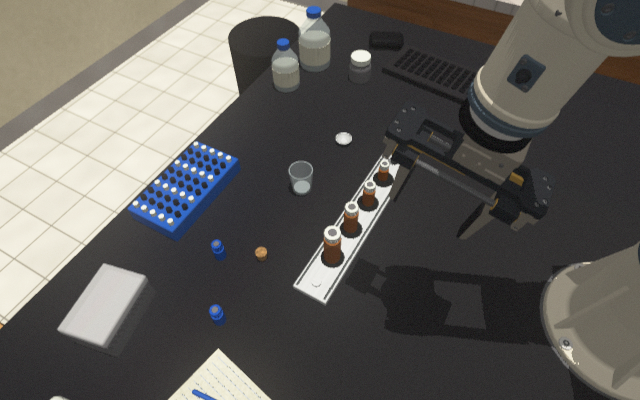

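The pictures show all four vials upright in order on the pads: top view (382,245), (347,244), (312,242) and (277,240), with the post at (411,246). Offsets from the pad centres are 4 mm or less. The beaker hasn't moved and the arm is clear, so I hand in.

```bash
python3 -m inch '[[0,0,0,0],[0,0,0,0]]'; python3 -c "
from bench import env
print(env.close_job())"
```

```text
t: 32.45
position: [0.3528, 0.1179, 0.2522]
orientation: [[0.016, 0.981, 0.191], [1.0, -0.02, 0.016], [0.02, 0.191, -0.981]]
force: [-1.1, 0.8, 0.9]
opening: 0.0917
the job is handed in; nothing more can be done
None
```

The four amber vials are on the four pads in height order, shortest next to the post. I handed the job in at about 32 s. No verdict came back.

**Last checks:** depth from the top and side cameras put every cap centre within about 4 mm of its pad centre. Cap heights matched each vial standing on its pad. The beaker read within about 5 mm of where it started, which is the detector's own scatter. The blue look-alikes were not touched.

**What was off:**
- **Tool lean:** the tool slowly leaned during the moves, up to about 0.19 rad, and the moves allow no tilt correction. The largest vial was held leaning about 0.17 rad, so I released it in small steps. It looked upright afterwards.
- **Detector disagreements:** the detector missed the second vial in the last side view. It also gave some wrong hits, such as the blue vials reported as the smallest. I judged those by the pictures and depth instead.

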